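# Open the tablet bottle at the coffee stall

### The arm

A 6-joint arm with a two-finger parallel gripper is mounted at the origin on the work surface. World frame = base frame: x ahead of the robot, y to its left, z up, the work surface at z = 0. Lengths are in m, angles in rad, forces in N, time in s.
With the tool pointing down it reaches from about 0.3 to 0.75 m from the base axis. Payload 8.5 kg.
Tool frame: the origin (TCP) lies between the finger pads; the fingertips stand 14 mm ahead of it and the grasp point (between the pads) lies 5 mm behind it; z points along the fingers, y is the direction in which the jaws open and shut (so a half turn about z gives the same grasp; the last joint's range is limited). The gripper opens to 85 mm and grips with 20 to 120 N. Pads are 22 mm wide; open, the fingers measure 114 mm over their backs; the gripper's body (76 mm by 85 mm) begins 54 mm behind the grasp point. The pads swing forward as they close: fully open they stand 13 mm farther back than shut.
Start: joints at [-1.522, 0.381, 1.297, -0, 1.464, -0.215], TCP at [0.143, -0.531, 0.245] pointing down, gripper open.
Joint ranges: [-3.11, 3.11], [-0.89, 2.33], [0.22, 2.48], [-1.42, 4.56], [0.17, 2.85], [-2.88, 2.88]. Speed limits (rad/s): [2.39, 2.39, 3.14, 3.14, 3.14, 3.14].

### API

Orientations are given as a 3x3 rotation matrix whose columns are the frame's x, y, z axes.
In Python, from rig import read_state, snapshot, hand_in gives the robot as it stands.
- The arm moves only by the tool jog_arm, never from a script. Its argument "steps" is a list of rows, each a list of 5 numbers: the opening, from 0 (shut) to 1 (fully open), then the shift along the tool's x, y, z in m, then the turn about the tool's z in degrees. In form: [[gripper, tx, ty, tz, spin], ...]. A call has 1 to 12 rows; each row shifts and turns the commanded pose from where the row before left it, along the tool's axes as they then stand; what a row does not reach is not made up. A row lasts 1/12 s, in which the tool goes at most 41.7 mm and 7.16 degrees, less where a joint would pass 70% of its speed; a pose out of reach is approached as far as the arm can. A call with a gripper value outside its range is refused whole. The fingers move at their own pace and stop on an object; "grip_force" is the grip in N (left out, the last holds). Time passes only in rows, so rows that do not move let the fingers close. It gives the time, the measured TCP pose, the force and the opening at its end, in the units of the state.
- read_state(): the state, without advancing time (a new reading comes with each control period).
- snapshot(name): name is "scene" or "top" or "wrist"; returns a dict with "img" (480x640x3 uint8, red, green, blue), "range_z" (480x640 float32, m along the optical axis (not along the pixel's ray), 0 where there is no reading), "camera_matrix" (3x3 intrinsics, pixels), "world_from_camera" (4x4, takes a point from camera to world coordinates). Camera axes: x right, y down, z forward; pixel columns grow to the right and rows downward; lengths in m; the calibration is good to about 2 mm. A picture is of the moment at which its call begins.
- hand_in(): hands the job in, once; it reports no verdict.
The state is a dict: "time_s": time; "q": joint angles; "joint_velocities": joint speeds; "joint_efforts": joint torques, N m; "ee_pos": TCP position; "tool_rot": TCP orientation; "contact_force": force on the tool from outside, world axes, zero at the start; "wrist_torque": the same for the moment, N m; "grip_width": finger opening in m.
Only numpy, scipy, OpenCV 4.12 (cv2) and the standard library are available. Lean on these libraries where they do the work, as an engineer would, in place of code of your own. Each camera call takes 0.05 s, during which the arm holds its last target. There are 200 camera calls.

### The job

Slide the copper dish across the table, without lifting it, until it stands wholly on the round black mat. Then push the blue safety cap of the cleaning-tablet bottle down, twist it a quarter turn counter-clockwise while it is down, and lift it off; finish while still holding the cap level and still about 10 cm straight above the bottle, the dish still on its mat. Leave the paper cup, the sugar tin and the coffee pot where they stand.

Things in the scene. Friction and masses are not known exactly. Their poses are not given: they have to be found in the camera images.
- dish_center (a point): Centre, half-way up (12 mm over the table), of the loose copper dish: round, open on top, flat-bottomed, upright wall, 100 mm outer diameter, 24 mm high, wall 3 mm, about 0.25 kg; stands on the table.
- mat: Round black mat with a thin grey ring, 140 mm in diameter, flush with the table (things slide over it freely); origin at its centre on the table. It lies between the dish and the bottle, which stand to either side of it (left or right varies).
- bottle: White bottle with a green band, fixed to the table by its steel foot (foot 92 mm across and 12 mm high, then 80 mm across up to 28 mm); origin at the centre of its underside on the table, z along its axis. Body 72 mm across up to 78 mm, narrowing to 52 mm across at 92 to 105 mm, then the neck inside the cap.
- bottle_mouth (a point): Middle of the bottle's mouth, on its axis, 124 mm above the table (hidden inside the cap until that is off). A spring seal in the mouth pushes the locked cap up with about 4 N, rising to 9 N when the cap is pushed fully down, 7 mm below its locked height, where it meets a rigid stop.
- cap_center (a point): Centre, on the axis and half-way up, of the blue, 16-sided, ribbed cap: 54 mm across, 28 mm high, 35 g, white bar on top; z is its axis, up. Locked, this centre is 126 mm above the table. It turns only while held down 5 mm or more (aim for 6). Turned counter-clockwise, seen from above, by 55 to 125 degrees (best 85) it is free and lifts straight off. From locked it cannot turn clockwise.
- cup_center (a point): Centre, half-way up, of a loose paper cup, 72 mm across at the rim, 85 mm high; a bystander beyond the work.
- tin_center (a point): Centre, half-way up, of a loose yellow sugar tin with a steel lid, 75 mm across, 89 mm high; a bystander beyond the work.
- cezve_center (a point): Centre, half-way up, of the loose copper coffee pot, 80 mm across, 60 mm high, with a brass handle that rises to 105 mm and reaches 124 mm from the pot's axis, pointing roughly away from the robot; a bystander beyond the work.
There are look-alikes about, which are no part of the job. There is more than one size of the bottle; the one meant has the size given above. Of the things that look like the part that bears dish_center, take the one that is nearest to the robot's base at the start.

How it is judged:
By the outcome, as a careful person would: the job done as asked, in the order asked, and still so for the second after the job is handed in, while the arm keeps its last pose, push and grip.
It also fails if it takes over 61 s, if anything falls off the work surface, if the arm or the gripper's body presses on something with over 40 N, if the wrist force passes 120 N, or if a joint passes its speed limit or range.

## Working session

There is one attempt and no reset: what is moved stays moved. The work goes in short steps, Python scripts to look and compute and a tool call to move; the robot and the scene stay as the last step left them, time stands still between calls to the robot, and variables do not carry over. Pictures are saved under pics/ and viewed, about 8 in all and at most 12, crops included, and the job is handed in when it is done.

Besides the shell and the picture viewer there is one more tool, called by a JSON object that holds its "op" and its "data". jog_arm: Moves the arm, as the interface text tells. Its arguments: {"type":"object","properties":{"steps":{"type":"array"},"grip_force":{"type":"number"}},"required":["steps"]}

```bash
mkdir -p pics; ls
python3 - <<'E'
from rig import *
import cv2,numpy as np
ims=[]
for n in("scene","top"):
    s=snapshot(n); np.savez(f"{n}0.npz",**s); cv2.imwrite(f"pics/{n}0.png",s["img"][:,:,::-1])
    print(n,s["camera_matrix"].round(1).tolist(),s["world_from_camera"].round(3).tolist())
st=read_state();print({k:np.round(v,3).tolist() for k,v in st.items()})
E
```

```text
pics
scene [[491.9, 0.0, 322.1], [0.0, 491.9, 239.6], [0.0, 0.0, 1.0]] [[-0.377, 0.488, -0.787, 1.387], [0.926, 0.222, -0.306, 0.358], [0.025, -0.844, -0.536, 0.635], [0.0, 0.0, 0.0, 1.0]]
top [[550.1, 0.0, 317.9], [0.0, 550.1, 232.5], [0.0, 0.0, 1.0]] [[-0.011, -0.983, 0.182, 0.414], [-1.0, 0.013, 0.011, 0.046], [-0.013, -0.182, -0.983, 1.215], [0.0, 0.0, 0.0, 1.0]]
{'time_s': 0.1, 'q': [-1.522, 0.381, 1.298, -0.0, 1.464, -0.215], 'joint_velocities': [-0.0, -0.002, -0.003, 0.001, 0.001, 0.001], 'joint_efforts': [0.004, -44.922, -23.165, -0.0, 0.004, -0.0], 'ee_pos': [0.143, -0.531, 0.245], 'tool_rot': [[0.965, 0.261, -0.0], [0.261, -0.965, 0.001], [0.0, -0.001, -1.0]], 'contact_force': [0.046, 0.108, 0.266], 'wrist_torque': [-0.009, 0.004, 0.027], 'grip_width': 0.085}
```

View pics/top0.png

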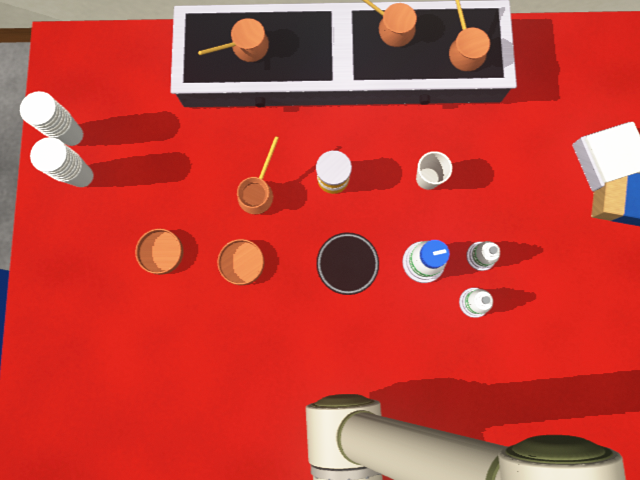

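View pics/scene0.png

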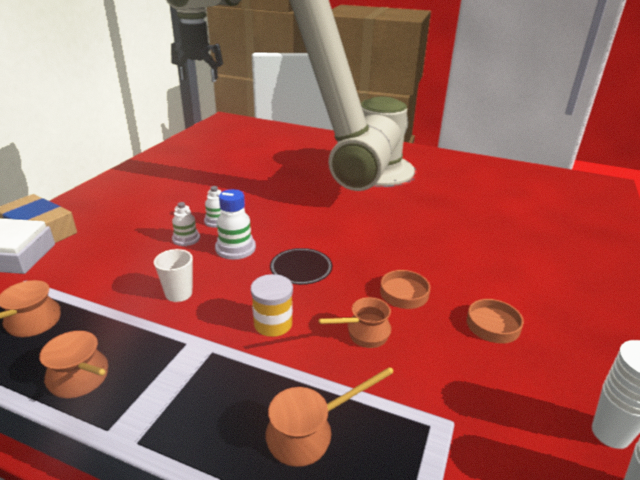

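The top view shows the dish at (241,262), with a look-alike farther away at (159,251). The mat is at (348,263) and the capped bottle at (426,262) with its blue cap at (434,254). Two small bottles stand at (484,255) and (476,302). The cezve is at (255,195), the tin at (334,172) and the cup at (434,170). The scene view agrees.

```bash
cat > h.py <<'E'
import numpy as np,cv2
from rig import *
def cloud(s):
    K,T=s["camera_matrix"],s["world_from_camera"]; z=s["range_z"]
    v,u=np.mgrid[:480,:640]
    P=np.stack([(u-K[0,2])/K[0,0]*z,(v-K[1,2])/K[1,1]*z,z],-1)
    W=P@T[:3,:3].T+T[:3,3]; W[z==0]=np.nan; return W
def ray(s,uv,h):
    K,T=s["camera_matrix"],s["world_from_camera"]
    d=T[:3,:3]@np.array([(uv[0]-K[0,2])/K[0,0],(uv[1]-K[1,2])/K[1,1],1]); o=T[:3,3]
    return o+d*(h-o[2])/d[2]
def hsv(s): return cv2.cvtColor(s["img"],cv2.COLOR_RGB2HSV)
def circ(p):  # enclosing circle in xy
    c,r=cv2.minEnclosingCircle(p[:,:2].astype(np.float32)); return np.round([*c,r],4)
E
python3 - <<'E'
from h import *
for n in("scene","top"):
    s=dict(np.load(f"{n}0.npz")); W=cloud(s); H=hsv(s); 
    print(n,"table z",np.nanmedian(W[280:300,380:400,2]) if n=="top" else "", "hsv dish/cap",H[262,241],H[254,425] )
    blue=(H[...,0]>100)&(H[...,0]<125)&(H[...,1]>150)&(H[...,2]>60)
    def near(c,r): return np.hypot(W[...,0]-c[0],W[...,1]-c[1])<r
    st=dict(np.load("top0.npz"))
    for nm,uv,h,r,lo,hi in [("dish",(241,262),.02,.08,.012,.04),("dish2",(159,251),.02,.08,.012,.04),("cap",(434,254),.14,.045,.133,.16),("bottlebody",(434,254),.14,.07,.035,.075),("foot",(434,254),.14,.07,.006,.03),("cup",(434,170),.08,.06,.06,.1),("tin",(334,170),.08,.06,.07,.1),("cezve",(255,190),.06,.055,.04,.07),("sm1",(488,250),.1,.04,.02,.15),("sm2",(480,298),.1,.04,.02,.15)]:
        c=ray(st,uv,h); m=near(c,r)&(W[...,2]>lo)&(W[...,2]<hi)
        p=W[m]; print(nm,c[:2].round(3),m.sum(),circ(p) if len(p)>5 else "", "zmax",np.nanmax(p[:,2]).round(3) if len(p) else "","med",np.median(p,0).round(3) if len(p) else "")
    if n=="top":
        m=(H[...,2]<70)&near(ray(st,(348,263),0),.1); cs,_=cv2.findContours(m.astype(np.uint8),0,1); c=max(cs,key=cv2.contourArea)
        e=cv2.fitEllipse(c); print("mat",e,ray(s,e[0],0),circ(W[m]))
    cs,_=cv2.findContours((blue&near(ray(st,(434,254),.14),.08)).astype(np.uint8),0,1); c=max(cs,key=cv2.contourArea); print("blue",cv2.boundingRect(c))
    w=(H[...,1]<60)&(H[...,2]>180)&near(ray(st,(434,254),.14),.027)&(W[...,2]>.13)
    p=W[w]; print("bar",len(p),np.linalg.svd(p[:,:2]-p[:,:2].mean(0))[2][0] if len(p)>3 else"",p.mean(0))
E
```

```text
scene table z  hsv dish/cap [  0 195 190] [  2 213 196]
dish [0.572 0.228] 559 [0.5755 0.2298 0.0529] zmax 0.028 med [0.588 0.23  0.02 ]
dish2 [0.599 0.41 ] 697 [0.6008 0.4082 0.0526] zmax 0.027 med [0.609 0.411 0.02 ]
cap [ 0.567 -0.17 ] 287 [ 0.5735 -0.1747  0.0297] zmax 0.142 med [ 0.577 -0.171  0.139]
bottlebody [ 0.567 -0.17 ] 501 [ 0.576  -0.1714  0.0369] zmax 0.075 med [ 0.601 -0.154  0.056]
foot [ 0.567 -0.17 ] 482 [ 0.5748 -0.1722  0.0462] zmax 0.03 med [ 0.602 -0.151  0.016]
cup [ 0.757 -0.191] 807 [ 0.7626 -0.1918  0.0381] zmax 0.087 med [ 0.763 -0.193  0.075]
tin [0.76  0.022] 1120 [0.7672 0.0237 0.0393] zmax 0.092 med [0.776 0.027 0.089]
cezve [0.724 0.194] 722 [0.7315 0.1911 0.0469] zmax 0.069 med [0.714 0.196 0.053]
sm1 [ 0.58  -0.289] 628 [ 0.5877 -0.2988  0.026 ] zmax 0.097 med [ 0.597 -0.291  0.056]
sm2 [ 0.483 -0.266] 395 [ 0.4901 -0.2786  0.0234] zmax 0.097 med [ 0.499 -0.275  0.059]
blue (220, 190, 23, 21)
bar 21 [-0.17871767  0.9839004 ] [ 0.57376765 -0.18293019  0.14020534]
top table z 0.0014636255326283543 hsv dish/cap [ 12 157 243] [109 187 243]
dish [0.572 0
[... 409 characters left out ...]
47  0.014]
cup [ 0.757 -0.191] 402 [ 0.762  -0.1909  0.0368] zmax 0.091 med [ 0.774 -0.197  0.079]
tin [0.76  0.022] 975 [0.764  0.0242 0.038 ] zmax 0.097 med [0.762 0.025 0.09 ]
cezve [0.724 0.194] 419 [0.732  0.1953 0.0475] zmax 0.069 med [0.732 0.199 0.058]
sm1 [ 0.58  -0.289] 581 [ 0.5803 -0.2975  0.0275] zmax 0.101 med [ 0.576 -0.29   0.064]
sm2 [ 0.483 -0.266] 596 [ 0.4794 -0.2769  0.0277] zmax 0.103 med [ 0.477 -0.268  0.064]
mat ((347.4261779785156, 263.1854553222656), (52.99020004272461, 53.38786315917969), 136.62283325195312) [ 0.56916109 -0.00565356  0.        ] [ 0.5691 -0.0054  0.0678]
blue (420, 240, 29, 28)
bar 45 [ 0.19731178 -0.98034079] [ 0.57146785 -0.1802587   0.14137805]
```

Scene and top measurements agree within a few mm, and the sizes match those given. The dish is at about (0.574, 0.230), the mat at (0.570, -0.005) and the bottle at (0.571, -0.171). I'll put the shut fingers inside the dish and drag it by its leading inner wall, which is a stable pull.

{"op": "jog_arm", "data": {"steps": [[0,0,0,0,5.03],[0,0,0,0,5.03],[0,0,0,0,5.03],[0,0.018,-0.0315,0,0],[0,0.018,-0.0315,0,0],[0,0.018,-0.0315,0,0],[0,0.018,-0.0315,0,0],[0,0.018,-0.0315,0,0],[0,0.018,-0.0315,0,0],[0,0.018,-0.0315,0,0],[0,0.018,-0.0315,0,0],[0,0.018,-0.0315,0,0]]}}

```text
time_s: 1.1
ee_pos: [0.3056, -0.2456, 0.2452]
tool_rot: [[1.0, -0.0, -0.0], [-0.0, -1.0, 0.0], [-0.0, -0.0, -1.0]]
contact_force: [0.4, -0.0, 0.8]
grip_width: 0.0003
```

{"op": "jog_arm", "data": {"steps": [[0,0.018,-0.0315,0,0],[0,0.018,-0.0315,0,0],[0,0.018,-0.0315,0,0],[0,0.018,-0.0315,0,0],[0,0.018,-0.0315,0,0],[0,0.018,-0.0315,0,0],[0,0.018,-0.0315,0,0],[0,0.018,-0.0315,0,0],[0,0.018,-0.0315,0,0],[0,0.018,-0.0315,0,0],[0,0.018,-0.0315,0,0],[0,0.018,-0.0315,0,0]]}}

```text
time_s: 2.1
ee_pos: [0.5215, 0.1326, 0.245]
tool_rot: [[1.0, 0.001, -0.001], [0.001, -1.0, -0.0], [-0.001, 0.0, -1.0]]
contact_force: [0.2, -0.4, 0.4]
grip_width: 0.0003
```

{"op": "jog_arm", "data": {"steps": [[0,0.0175,-0.03,0,0],[0,0.0175,-0.03,0,0],[0,0.0175,-0.03,0,0],[0,0,0,0.035,0],[0,0,0,0.035,0],[0,0,0,0.035,0],[0,0,0,0.035,0],[0,0,0,0.035,0]]}}

```text
time_s: 2.77
ee_pos: [0.5731, 0.2208, 0.0685]
tool_rot: [[1.0, 0.001, -0.0], [0.001, -1.0, -0.0], [-0.0, 0.0, -1.0]]
contact_force: [-0.0, -0.1, -0.6]
grip_width: -0.0003
```

Run:
```python
from h import *
a=[snapshot(n)["img"] for n in("top","scene","wrist")]
a=np.hstack([a[0][150:330,150:510],a[1][190:370,280:560]]); cv2.imwrite("pics/p1.png",a[:,:,::-1])
```

```text
(no output)
```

View pics/p1.png

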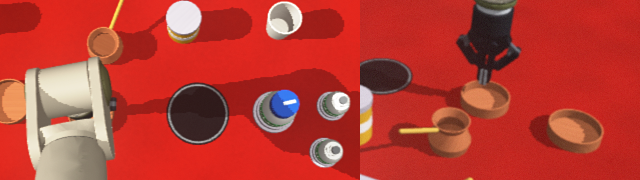

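The shut fingers stand over the open dish, near its middle (right panel, about (485,85)). Next I lower them into it and drag.

{"op": "jog_arm", "data": {"steps": [[0,0,0,0.023,0],[0,0,0,0.023,0],[0,0,0,0,0],[0,0,0.01,0,0],[0,0,0.01,0,0],[0,0,0.006,0,0],[0,0,0.006,0,0],[0,0,0.012,0,0],[0,0,0.012,0,0],[0,0,0.012,0,0],[0,0,0.012,0,0],[0,0,0.004,0,0]]}}

```text
time_s: 3.92
ee_pos: [0.5737, 0.1345, 0.0243]
tool_rot: [[1.0, -0.001, -0.0], [-0.001, -1.0, -0.0], [-0.0, 0.0, -1.0]]
contact_force: [0.2, 0.8, -0.2]
grip_width: 0.0001
```

Run:
```python
from h import *
print(read_state()["contact_force"])
for n in("top","scene"):
    s=snapshot(n);W=cloud(s)
    c=[.57,.145];m=(np.hypot(W[...,0]-c[0],W[...,1]-c[1])<.09)&(W[...,2]>.012)&(W[...,2]<.032)
    H=hsv(s); m&=(H[...,1]>90)&(H[...,2]>60)
    print(n,m.sum(),circ(W[m]))
    if n=="scene": cv2.imwrite("pics/p2.png",s["img"][170:370,200:560,::-1])
```

```text
[ 0.15412514  0.84923008 -0.16795046]
top 0 [0. 0. 0.]
scene 467 [0.578  0.1672 0.0516]
```

View pics/p2.png

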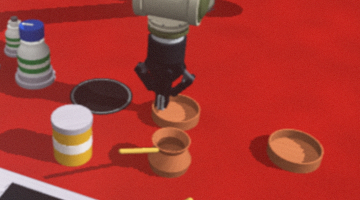

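The dish follows the fingers and the small lateral force matches sliding. I'll carry on, slowing toward the end.

{"op": "jog_arm", "data": {"steps": [[0,0,0.012,0,0],[0,0,0.016,0,0],[0,0,0.016,0,0],[0,0,0.016,0,0],[0,0,0.016,0,0],[0,-0.001,0.016,0,0],[0,-0.001,0.016,0,0],[0,-0.001,0.016,0,0],[0,-0.001,0.016,0,0],[0,0,0.014,0,0],[0,0,0.009,0,0],[0,0,0.004,0,0]]}}

```text
time_s: 5.02
ee_pos: [0.5697, -0.0315, 0.0242]
tool_rot: [[1.0, -0.001, -0.0], [-0.001, -1.0, -0.0], [-0.0, 0.0, -1.0]]
contact_force: [0.3, 0.8, 0.5]
grip_width: -0.0002
```

{"op": "jog_arm", "data": {"steps": [[0,0,0.002,0,0],[0,0,0,0,0],[0,0,-0.015,0,0],[0,0,0,0,0],[0,0,0,-0.04,0],[0,0,0,-0.04,0],[0,0,0,-0.04,0],[0,0,0,-0.03,0],[1,0,0,0,0]]}}

```text
time_s: 5.77
ee_pos: [0.5719, -0.0175, 0.1809]
tool_rot: [[1.0, 0.002, 0.011], [0.002, -1.0, -0.003], [0.011, 0.003, -1.0]]
contact_force: [0.5, 0.1, 0.8]
grip_width: 0.0111
```

Run:
```python
from h import *
print(read_state()["ee_pos"])
for n in("top","scene","wrist"):
    s=snapshot(n);W=cloud(s); np.savez(f"{n}1.npz",**s)
    c=[.57,-.005];m=(np.hypot(W[...,0]-c[0],W[...,1]-c[1])<.09)&(W[...,2]>.012)&(W[...,2]<.032)
    H=hsv(s); m&=(H[...,1]>90)&(H[...,2]>60)
    print(n,m.sum(),circ(W[m]))
    cv2.imwrite(f"pics/{n}1.png",s["img"][:,:,::-1])
```

```text
[ 0.57191366 -0.01750785  0.18086783]
top 27 [ 0.5652 -0.0126  0.0347]
scene 484 [ 0.5738 -0.001   0.0525]
wrist 2404 [ 5.73e-01 -2.00e-04  5.01e-02]
```

View pics/wrist1.png

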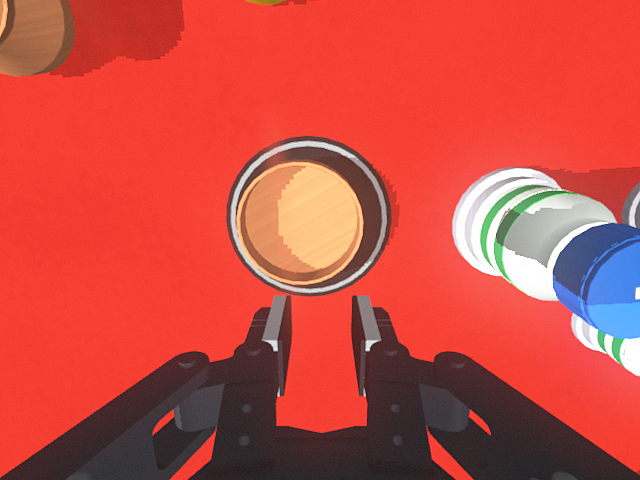

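The wrist view shows the dish at (300,222) inside the mat ring, centred at (308,216). The bottle is to the right, with its cap partly out of view at (610,275). I'll quantify the offset while moving over the bottle.

Run:
```python
from h import *
s=dict(np.load("wrist1.npz")); W=cloud(s); H=hsv(s)
m=((H[...,2]<120)|(H[...,1]<80))&(W[...,2]<.01)&(np.hypot(W[...,0]-.57,W[...,1]+.005)<.085)
print("mat",circ(W[m]), "table z",np.nanmedian(W[100:130,300:340,2]))
m=(W[...,2]>.015)&(np.hypot(W[...,0]-.57,W[...,1]+.005)<.07)&(W[...,2]<.035)&(H[...,1]>60)
print("dish",circ(W[m]))
m=(W[...,2]>.133)&(H[...,0]>100)&(H[...,0]<125)
print("cap pts",m.sum(),circ(W[m]),np.median(W[m],0))
m=(W[...,2]>.004)&(W[...,2]<.014)&(np.hypot(W[...,0]-.57,W[...,1]+.17)<.06)&(H[...,1]<100)
print("foot",circ(W[m]))
```

```text
mat [ 0.5714 -0.0061  0.0697] table z 0.0005279531412669125
dish [ 5.729e-01 -1.000e-04  5.010e-02]
cap pts 6249 [ 0.564  -0.0673  0.1131] [ 0.57231545 -0.15613962  0.14060635]
foot [ 0.5716 -0.1728  0.046 ]
```

{"op": "jog_arm", "data": {"steps": [[1,0,0.01,-0.035,0],[1,0,0.035,-0.005,0],[1,0,0.035,0,0],[1,0,0.035,0,0],[1,0,0.02,0,-2],[1,0,0.015,0,-4],[1,0,0,0,-4],[1,0,0,0,-1],[1,0,0,0,0],[1,0,0,0,0]]}}

```text
time_s: 6.75
ee_pos: [0.5701, -0.1667, 0.2134]
tool_rot: [[0.982, 0.19, -0.002], [0.19, -0.982, 0.001], [-0.001, -0.001, -1.0]]
contact_force: [0.0, 0.0, -0.9]
grip_width: 0.0855
```

Run:
```python
from h import *
st=read_state(); print(st["ee_pos"],st["contact_force"],st["grip_width"],st["q"])
s=snapshot("wrist"); W=cloud(s); H=hsv(s); np.savez("wrist2.npz",**s); cv2.imwrite("pics/wrist2.png",s["img"][:,:,::-1])
nr=np.hypot(W[...,0]-.57,W[...,1]+.17)
m=(W[...,2]>.134)&(W[...,2]<.15)&(nr<.045)
print("cap",m.sum(),circ(W[m]),np.median(W[m],0), "z top",np.percentile(W[m][:,2],[10,50,90]))
w=m&(H[...,1]<60)&(H[...,2]>150); p=W[w]; print("bar",len(p),p.mean(0),np.linalg.svd(p[:,:2]-p[:,:2].mean(0))[2][0])
m=(W[...,2]>.004)&(W[...,2]<.016)&(nr<.06)&(H[...,1]<100); print("foot",circ(W[m]))
```

```text
[ 0.57010172 -0.16667259  0.21339692] [ 0.01640788  0.03315387 -0.86830414] 0.08549004918751106 [-4.83584465e-01  4.81796338e-01  1.22365560e+00  4.59132153e-05
  1.43798043e+00  8.95921957e-01]
cap 6354 [ 0.5717 -0.1734  0.0276] [ 0.5738714  -0.17285522  0.14059711] z top [0.13962314 0.14059711 0.14146839]
bar 436 [ 0.57348759 -0.18103648  0.14141756] [ 0.21487045 -0.97664256]
foot [ 0.5722 -0.1732  0.0458]
```

View pics/wrist2.png

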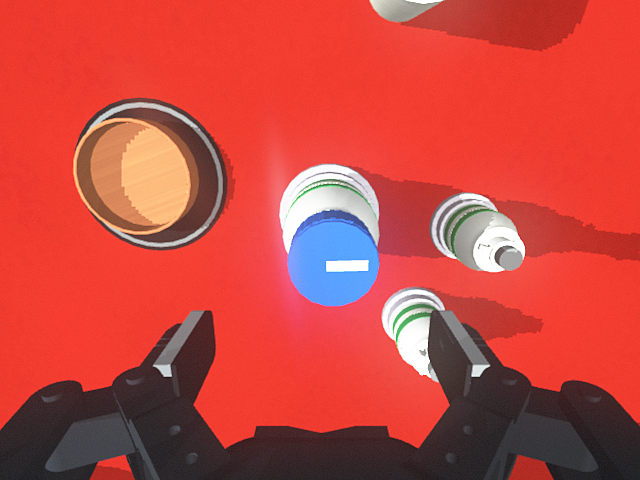

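The dish sits about 6 mm off the mat centre, well inside its 20 mm allowance. The wrist view shows the cap at (334,262) with its bar at (347,266), and the measured axis is (0.572, -0.173), top z 0.1405. Now I centre on the cap, go down and close.

{"op": "jog_arm", "data": {"steps": [[1,0.0007,0.0066,0,0],[1,0,0,0.028,0],[1,0,0,0.028,0],[1,0,0,0.028,0],[1,0,0,0.01,0],[1,0,0,0,0],[1,0,0,0,0]], "grip_force": 50}}

```text
time_s: 7.38
ee_pos: [0.5727, -0.1739, 0.1211]
tool_rot: [[0.982, 0.191, 0.001], [0.191, -0.982, -0.0], [0.001, 0.001, -1.0]]
contact_force: [0.3, 0.9, 1.3]
grip_width: 0.0852
```

Run:
```python
from h import *
st=read_state(); print(st["ee_pos"],st["contact_force"])
a=np.hstack([snapshot("wrist")["img"][200:480],]); b=snapshot("scene")["img"][140:300,120:360]
b=cv2.resize(b,(420,280)); a=cv2.resize(a,None,fx=.59,fy=.59); a=cv2.copyMakeBorder(a,0,280-a.shape[0],0,0,0)
cv2.imwrite("pics/p3.png",np.hstack([a,b])[:,:,::-1])
```

```text
[ 0.57272526 -0.17385253  0.12108974] [0.27625768 0.86152926 1.32732921]
```

View pics/p3.png

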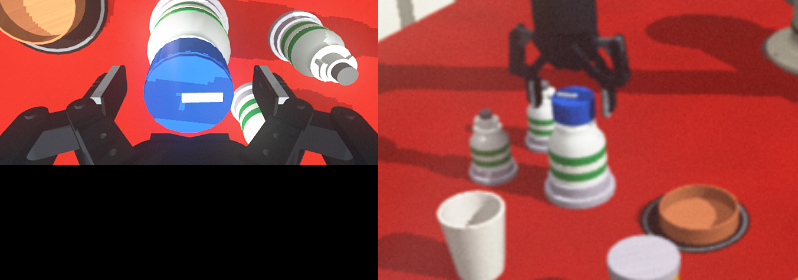

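The jaws straddle the cap evenly, with no contact and the dish on its mat. I'll close them.

{"op": "jog_arm", "data": {"steps": [[0,0,0,0,0],[0,0,0,0,0],[0,0,0,0,0],[0,0,0,0,0],[0,0,0,0,0],[0,0,0,0,0],[0,0,0,0,0],[0,0,0,0,0]], "grip_force": 50}}

```text
time_s: 8.15
ee_pos: [0.5725, -0.1737, 0.1206]
tool_rot: [[0.982, 0.191, 0.001], [0.191, -0.982, -0.0], [0.001, 0.0, -1.0]]
contact_force: [0.6, 0.4, 4.4]
grip_width: 0.053
```

{"op": "jog_arm", "data": {"steps": [[0,0,0,0.002,0],[0,0,0,0.002,0],[0,0,0,0,0],[0,0,0,0,0]]}}

```text
time_s: 8.48
ee_pos: [0.5725, -0.1737, 0.1167]
tool_rot: [[0.982, 0.191, 0.001], [0.191, -0.982, -0.0], [0.001, 0.001, -1.0]]
contact_force: [-0.0, 0.2, 6.6]
grip_width: 0.0528
```

The cap is gripped at 53 mm. The force follows the spring: 6.6 N is about 3.7 mm down. I need about 2.3 mm more.

{"op": "jog_arm", "data": {"steps": [[0,0,0,0.0015,0],[0,0,0,0.001,0],[0,0,0,0,0],[0,0,0,0,0]]}}

```text
time_s: 8.82
ee_pos: [0.5725, -0.1737, 0.1146]
tool_rot: [[0.982, 0.191, 0.001], [0.191, -0.982, -0.001], [0.001, 0.001, -1.0]]
contact_force: [-0.6, 1.6, 10.2]
grip_width: 0.0534
```

Run:
```python
from h import *
st=read_state(); print(st["ee_pos"],st["contact_force"])
s=snapshot("wrist"); W=cloud(s); nr=np.hypot(W[...,0]-.572,W[...,1]+.173)
s0=dict(np.load("wrist2.npz"));W0=cloud(s0);n0=np.hypot(W0[...,0]-.572,W0[...,1]+.173)
print("cap top z now/before",*[np.median(w[(n<.02)&(w[...,2]>.125)&(w[...,2]<.15)][:,2]) for w,n in((W,nr),(W0,n0))])
```

```text
[ 0.57250022 -0.1737011   0.11456517] [-0.56407676  1.62101865 10.17180476]
cap top z now/before 0.13365990090327323 0.14068495415540738
```

The cap top has dropped about 6–7 mm, with the force around the end-of-spring value. Now I twist counter-clockwise, which is negative spin about the downward tool z.

{"op": "jog_arm", "data": {"steps": [[0,0,0,0,-3],[0,0,0,0,-5],[0,0,0,0,-5],[0,0,0,0,-5],[0,0,0,0,-5],[0,0,0,0,-5],[0,0,0,0,-5],[0,0,0,0,-5],[0,0,0,0,-5]]}}

```text
time_s: 9.62
ee_pos: [0.5726, -0.1734, 0.1146]
tool_rot: [[0.584, 0.812, 0.001], [0.812, -0.584, 0.0], [0.001, 0.001, -1.0]]
contact_force: [-0.8, 3.0, 9.4]
grip_width: 0.0528
```

```bash
cat >> h.py <<'E'
def capcheck(c=(.572,-.173),lo=.125,hi=.15):
    st=read_state(); print(st["ee_pos"].round(4) if hasattr(st["ee_pos"],"round") else st["ee_pos"],np.round(st["contact_force"],1),np.round(st["wrist_torque"],2),st["grip_width"])
    R=np.array(st["tool_rot"]); print("yaw",np.degrees(np.arctan2(R[1,0],R[0,0])))
    s=snapshot("wrist"); W=cloud(s); H=hsv(s); m=(np.hypot(W[...,0]-c[0],W[...,1]-c[1])<.026)&(W[...,2]>lo)&(W[...,2]<hi)
    w=m&(H[...,1]<90)&(H[...,2]>140); p=W[w]; d=p[:,:2].mean(0)-W[m][:,:2].mean(0)
    v=np.linalg.svd(p[:,:2]-p[:,:2].mean(0))[2][0]; v=v*np.sign(v@d)
    print("top z",np.median(W[m][:,2]),"centre",W[m].mean(0).round(4),"bar n",len(p),"angle",np.degrees(np.arctan2(v[1],v[0])))
    return s
E
python3 -c "
from h import *
capcheck()"
```

```text
[ 0.5726 -0.1734  0.1146] [-0.8  3.   9.4] [ 0.44  0.12 -0.09] 0.05284164111239565
yaw 54.26806793113805
top z 0.1336072699819138 centre [ 0.5727 -0.1712  0.1336] bar n 1216 angle -34.02281822785895
```

The bar has turned from -78° to -34° together with the tool, so there is no slip. I'll turn the remaining 42°.

{"op": "jog_arm", "data": {"steps": [[0,0,0,0,-5],[0,0,0,0,-5],[0,0,0,0,-5],[0,0,0,0,-5],[0,0,0,0,-5],[0,0,0,0,-5],[0,0,0,0,-5],[0,0,0,0,-5],[0,0,0,0,-2],[0,0,0,0,0]]}}

```text
time_s: 10.5
ee_pos: [0.5721, -0.1731, 0.1145]
tool_rot: [[-0.107, 0.994, -0.0], [0.994, 0.107, 0.0], [0.0, 0.0, -1.0]]
contact_force: [-2.9, 4.0, 9.5]
grip_width: 0.0532
```

```bash
python3 -c "
from h import *
capcheck()"
```

```text
[ 0.5721 -0.1731  0.1145] [-2.9  4.   9.5] [0.47 0.5  0.08] 0.05323518362411834
yaw 96.15687910743296
top z 0.13353785172945984 centre [ 0.5713 -0.1709  0.1334] bar n 1207 angle 7.3433232380251505
```

It has turned 85° with the cap still held down. I lift straight up, gently at first.

{"op": "jog_arm", "data": {"steps": [[0,0,0,-0.003,0],[0,0,0,-0.004,0],[0,0,0,-0.006,0],[0,0,0,-0.008,0],[0,0,0,-0.009,0],[0,0,0,0,0]]}}

```text
time_s: 11.05
ee_pos: [0.5728, -0.174, 0.1457]
tool_rot: [[-0.105, 0.994, 0.002], [0.994, 0.105, -0.002], [-0.002, 0.002, -1.0]]
contact_force: [-0.3, 0.0, -0.7]
grip_width: 0.0529
```

```bash
python3 -c "
from h import *
capcheck(lo=.12,hi=.19)"
```

```text
[ 0.5728 -0.174   0.1457] [-0.3  0.  -0.7] [-0.05 -0.01 -0.04] 0.05292158542746977
yaw 96.02192915205084
top z 0.16455367264522988 centre [ 0.5708 -0.1689  0.1621] bar n 1486 angle -40.42896115027085
```

The cap came free: its top rose 31 mm with the tool and the force is gone. I'll go up the rest of the way.

{"op": "jog_arm", "data": {"steps": [[0,0,0,-0.008,0],[0,0,0,-0.012,0],[0,0,0,-0.014,0],[0,0,0,-0.014,0],[0,0,0,-0.014,0],[0,0,0,-0.01,0],[0,0,0,-0.006,0],[0,0,0,-0.002,0],[0,0,0,0,0],[0,0,0,0,0],[0,0,0,0,0],[0,0,0,0,0]]}}

```text
time_s: 12.1
ee_pos: [0.5721, -0.1735, 0.2232]
tool_rot: [[-0.105, 0.994, -0.001], [0.994, 0.105, 0.001], [0.001, -0.001, -1.0]]
contact_force: [0.0, -0.4, -0.2]
grip_width: 0.0528
```

Run:
```python
from h import *
print(read_state()["joint_velocities"])
s=capcheck(lo=.235,hi=.27)
S=snapshot("scene"); T=snapshot("top"); Wc=cloud(S); H=hsv(S)
m=(np.hypot(Wc[...,0]-.57,Wc[...,1]+.005)<.08)&(Wc[...,2]>.012)&(Wc[...,2]<.032)&(H[...,1]>90)&(H[...,2]>60); print("dish scene",circ(Wc[m]))
b=(H[...,0]>100)&(H[...,0]<125)&(H[...,1]>150)&(np.hypot(Wc[...,0]-.57,Wc[...,1]+.17)<.06); p=Wc[b]; print("cap scene",circ(p),np.percentile(p[:,2],[2,98]))
for n,c,h in(("cup",(.762,-.191),(.06,.1)),("tin",(.765,.024),(.07,.1)),("cezve",(.732,.193),(.04,.07))):
    m=(np.hypot(Wc[...,0]-c[0],Wc[...,1]-c[1])<.057)&(Wc[...,2]>h[0])&(Wc[...,2]<h[1]); print(n,circ(Wc[m]))
a=np.hstack([S["img"][80:400,100:500],s["img"][80:400,120:520]]); cv2.imwrite("pics/fin.png",a[:,:,::-1])
```

```text
[ 0.00157067 -0.00241582 -0.00376869  0.00080339 -0.00029197  0.00045766]
[ 0.5721 -0.1735  0.2232] [ 0.  -0.4 -0.2] [ 0.   -0.03 -0.03] 0.052796305970842464
yaw 96.02517224891298
top z 0.2421094505775653 centre [ 0.5714 -0.1709  0.242 ] bar n 1208 angle 7.263587686834094
dish scene [ 0.5743 -0.0008  0.0523]
cap scene [ 0.571  -0.1702  0.0288] [0.21796607 0.24274239]
cup [ 0.7632 -0.1916  0.0378]
tin [0.767  0.0224 0.0392]
cezve [0.7337 0.191  0.0491]
```

View pics/fin.png

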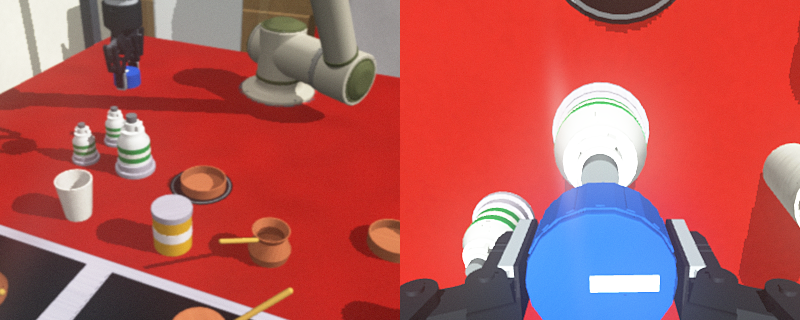

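```bash
python3 -c "
from rig import *
print(hand_in())"
```

```text
the job is handed in; nothing more can be done
None
```

The job is done and handed in at about 12 s of the 61 s allowed.

- **Dish:** I slid the nearest copper dish by its inner wall, with the shut fingers inside it and no lifting. It stands about 6 mm off the mat centre by the wrist camera. The limit for standing wholly on the mat is 20 mm. The final scene image shows it still there.
- **Cap:** I gripped it at 50 N, pushed it down 6–7 mm at about 10 N, and turned it 85° counter-clockwise. The white bar turned with the tool, so it did not slip. I then lifted it straight off.
- **Final pose:** The cap is held level and still, with its centre at about z = 0.228, roughly 10 cm above both the mouth and its locked height. It is within about 3 mm of the bottle axis.
- **Bystanders:** The cup, tin and coffee pot measure within about 2 mm of where they started, which is measurement noise.

Two readings disagreed:
- **Bar angle:** One reading partway through the lift was off (-40° instead of 7°). I put it down to the white bottle neck getting into the mask. The final reading was 7.3°, in line with the twist.
- **Dish position:** The scene and wrist cameras differ by 1–2 mm, within calibration.

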